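Load the washer basket with the reusable ear and nose instruments

TASK

Load the washer basket after the clinic: hang the two steel cups mouth-down on the draining pegs, one to a peg and fully home, and gently lay (not drop) the steel nasal speculum and the steel ear syringe flat in the basket's instrument tray, side by side and not on top of one another. The blue single-use plastic cup, speculum and syringe are not washed: leave them where they are.

Things in the scene. Friction and masses are not known exactly. Their poses are not given: they have to be found in the camera images.
- cup_a_centre (a point): steel medicine cup standing mouth-down: 58 mm across the mouth, 52 mm across its closed bottom (on top now), 52 mm high, wall 2.5 mm, bottom 3 mm, hollow 49 mm deep, 55 to 90 g. Point: its centre, half-way up (26 mm above the worktop), z up out of the closed bottom
- cup_b_centre (a point): a second, identical steel medicine cup, also mouth-down; sizes, point and axes as for the first
- plastic_cup_centre (a point): single-use blue plastic cup with fine ribs, same size as the steel ones, mouth-down, 30 g. Point: its centre, 26 mm up
- speculum_centre (a point): steel nasal speculum (like slim pliers), 140 mm long, 9 mm thick, lying flat, rigid. Point: its centre, 4.5 mm up, where the two handle rods are 26 mm wide overall (pinch across y here). +x runs along it to the blades: box joint at +17 to +39 mm, 22 mm wide; blades end at +71, 18 mm wide; handles flare to 63 mm at -66. 65 to 105 g
- plastic_speculum_centre (a point): single-use blue plastic nasal speculum, shape and size as the steel one. Point: its centre, 4.5 mm up
- syringe_centre (a point): all-steel ear syringe, 148 mm long, lying flat; barrel 22 mm thick, 76 mm long; flat-bottomed end caps, so it does not roll. Point: middle of the barrel's axis, 11 mm up (pinch across y here). +x runs along it to the nozzle tip at +73 mm; finger rings, 60 mm wide overall, at -26 to -46 mm; thumb ring ends at -75. 105 to 170 g
- plastic_syringe_centre (a point): single-use ear syringe, blue plastic barrel with white ends, shape and size as the steel one. Point: its centre, 11 mm up. A 70 mm high amber bottle and a flat tuning fork also stand among the pieces; taller equipment only along the back and sides
- tray_floor (a point): instrument tray, a perforated insert in the left or right half of the wire washer basket: inside 192 mm along x, 132 mm along y; floor 8 mm above the worktop, lip 18 mm above the floor; basket walls 30 mm above the worktop. Point: middle of the tray's floor, z up, x and y along its sides. The basket and its inserts are fixed
- peg_near_tip (a point): grey draining peg nearer the robot, in the basket's other half: post 32 mm thick, 80 mm long, last 12 mm tapering to 25 mm at the flat tip, leaning 20 degrees to the insert's near side (-x). Point: centre of its tip; z along the peg, outwards; y level. A hung cup's bottom rests on the tip, cup centre 23 mm below it along the peg, with 10 mm of play all round: it may lean by 0.4 rad
- peg_far_tip (a point): the other draining peg, 100 mm behind the near one (+x of the insert), same form, lean, point and axes. It stands on the same insert, whose lip is 14 mm high; filling it before the near peg leaves the gripper more room
There are look-alikes about, which are no part of the job. Leave any yellow look-alike of the part that bears speculum_centre alone. Leave any green look-alike of the part that bears cup_a_centre alone.

How it is judged:
At the end, for the whole second after the job is handed in: A steel cup on each peg, mouth-down (centre 16-30 mm below the tip, 20 mm sideways, 0.5 rad of its axis); steel speculum and syringe flat on the tray floor (4 mm, 0.15 rad, centre within 45 x 55 mm of its middle); all at rest; the plastic pieces within 30 mm of their places (((x of cup_a_centre in the frame of peg_near_tip between -0.02 and 0.02 m and y of cup_a_centre in the frame of peg_near_tip between -0.02 and 0.02 m and z of cup_a_centre in the frame of peg_near_tip between -0.03 and -0.016 m and angle between the z axis of cup_a_centre and the z axis of peg_near_tip, either way round below 0.5 rad and x of cup_b_centre in the frame of peg_far_tip between -0.02 and 0.02 m and y of cup_b_centre in the frame of peg_far_tip between -0.02 and 0.02 m and z of cup_b_centre in the frame of peg_far_tip between -0.03 and -0.016 m and angle between the z axis of cup_b_centre and the z axis of peg_far_tip, either way round below 0.5 rad) or (x of cup_b_centre in the frame of peg_near_tip between -0.02 and 0.02 m and y of cup_b_centre in the frame of peg_near_tip between -0.02 and 0.02 m and z of cup_b_centre in the frame of peg_near_tip between -0.03 and -0.016 m and angle between the z axis of cup_b_centre and the z axis of peg_near_tip, either way round below 0.5 rad and x of cup_a_centre in the frame of peg_far_tip between -0.02 and 0.02 m and y of cup_a_centre in the frame of peg_far_tip between -0.02 and 0.02 m and z of cup_a_centre in the frame of peg_far_tip between -0.03 and -0.016 m and angle between the z axis of cup_a_centre and the z axis of peg_far_tip, either way round below 0.5 rad)) and x of speculum_centre in the frame of tray_floor between -0.045 and 0.045 m and y of speculum_centre in the frame of tray_floor between -0.055 and 0.055 m and z of speculum_centre in the frame of tray_floor between 0.0005 and 0.0085 m and angle between each of speculum_centre, syringe_centre's own z axis and vertical below 0.15 rad and x of syringe_centre in the frame of tray_floor between -0.045 and 0.045 m and y of syringe_centre in the frame of tray_floor between -0.055 and 0.055 m and z of syringe_centre in the frame of tray_floor between 0.007 and 0.015 m and linear speed of each of cup_a, cup_b, speculum, syringe below 0.03 m/s and distance of each of plastic_cup_centre, plastic_speculum_centre, plastic_syringe_centre from where it was at the start of the episode below 0.03 m); the robot touches nothing.
It fails at once if a single-use plastic piece was moved more than 30 mm from its place (distance of any of plastic_cup_centre, plastic_speculum_centre, plastic_syringe_centre from where it was at the start of the episode above 0.03 m).
It fails at once if the steel speculum or syringe was dropped (let go and falling at over 0.8 m/s, about 33 mm of fall) ((linear speed of speculum above 0.8 m/s and contact force between the fingers and speculum below 0.5 N) or (linear speed of syringe above 0.8 m/s and contact force between the fingers and syringe below 0.5 N)).
It also fails if it takes over 109 s, if anything falls off the work surface, if the arm or the gripper's body presses on something with over 40 N, if the wrist force passes 120 N, or if a joint passes its speed limit or range.

ROBOT

A 6-joint arm with a two-finger parallel gripper is mounted at the origin on the work surface. World frame = base frame: x ahead of the robot, y to its left, z up, the work surface at z = 0. Lengths are in m, angles in rad, forces in N, time in s.
With the tool pointing down it reaches from about 0.3 to 0.775 m from the base axis. Payload 14.6 kg.
Tool frame: the origin (TCP) lies at the very end of the fingers, on their centre line; the grasp point (between the pads) lies 19 mm behind it; x points along the fingers, y is the direction in which the jaws open and shut, and the axes are right-handed (so a half turn about x gives the same grasp; the last joint's range is limited). The gripper opens to 94 mm and grips with 3 to 60 N. Pads are 16 mm wide; open, the fingers measure 119 mm over their backs; the gripper's body (75 mm by 177 mm) begins 78 mm behind the grasp point.
Start: joints at [-1.328, 0.3, 1.521, -0, 1.321, -0.067], TCP at [0.168, -0.524, 0.205] pointing down, gripper open.
Joint ranges: [-3.03, 3.03], [-0.79, 2.21], [0.23, 2.52], [-1.04, 4.18], [0, 3.07], [-2.55, 2.55]. Speed limits (rad/s): [2.22, 2.22, 2.57, 3.14, 3.14, 3.14].

INTERFACE

Orientations are given as a rotation vector (axis times angle).
In Python, from rig import * gives the robot as it stands.
- The arm moves only by the tool apply_moves, never from a script. Its argument "commands" is a list of rows, each a list of 3 entries, a list of its own where there are three numbers: the shift along the tool's x, y, z in m, then the turn about the tool's x in degrees, then the opening, from 0 (shut) to 1 (fully open). In form: [[[tx, ty, tz], turn, claw], ...]. A call has exactly 10 rows; each row is the pose to reach, as a shift and turn from the pose measured when the call began, along the tool's axes at that moment; what a row does not reach only later rows make up. A row lasts 1/12 s, in which the tool goes at most 41.7 mm and 7.16 degrees, less where a joint would pass 70% of its speed; a pose out of reach is approached as far as the arm can. A call with a gripper value outside its range is refused whole. The fingers move at their own pace and stop on an object; "grip_force" is the grip in N (left out, the last holds). Time passes only in rows, so rows that repeat a pose let the fingers close, or fill a call up. It gives the time, the measured TCP pose, the force and the opening at its end, in the units of the state.
- sense(): the state, without advancing time (a new reading comes with each control period).
- read_camera(name): name is "side" or "top"; returns a dict with "pixels" (420x560x3 uint8, blue, green, red), "range_z" (420x560 float32, m along the optical axis (not along the pixel's ray), 0 where there is no reading), "camera_matrix" (3x3 intrinsics, pixels), "camera_from_world" (4x4, takes a point from world to camera coordinates). Camera axes: x right, y up, looking along -z (the intrinsics and any distortion apply to the point x, -y, -z); pixel columns grow to the right and rows downward; lengths in m; the calibration is good to about 2 mm. A picture is of the moment at which its call begins.
- finish_job(): hands the job in, once; it reports no verdict.
Trained networks look in a picture, given as the dict that the camera call returned (one of the last four; its "shot" number tells which), for a name from the list of things; names that differ only in an ending like _2 or _b are one class to them, and where a whole thing is asked for, a point or a joint stands for the part that bears it (a point fixed in the world has none). Each returns a list of dicts, best first, with "score" (0 to 1); they miss things now and then, are a little off and sometimes report something else, mostly with a low value. They report only what shows in the picture. A call takes as long as a camera call. They do not tell look-alikes from the thing itself.
- look_for(picture, target): "box" ([left, top, right, bottom] in pixels, round what is visible of it).
- outline_of(picture, target): "pixels" (420x560 bool, what is visible of it) and "box" ([left, top, right, bottom] in pixels, round what is visible of it).
- spot_point(picture, target): "location" ([row, column] in pixels: a listed point, or the origin of a listed thing).
The state is a dict: "clock": time; "joint_pos": joint angles; "joint_vel": joint speeds; "joint_efforts": joint torques, N m; "tcp_pos": TCP position; "ee_rot": TCP orientation; "force": force on the tool from outside, world axes, zero at the start; "ft_torque": the same for the moment, N m; "width": finger opening in m.
Only numpy, scipy, OpenCV 4.12 (cv2) and the standard library are available. Lean on these libraries where they do the work, as an engineer would, in place of code of your own. Each camera call takes 0.05 s, during which the arm holds its last target. There are 200 camera calls.

## Working session

There is one attempt and no reset: what is moved stays moved. The work goes in short steps, Python scripts to look and compute and a tool call to move; the robot and the scene stay as the last step left them, time stands still between calls to the robot, and variables do not carry over. Pictures are saved under pics/ and viewed, about 12 in all and at most 16, crops included, and the job is handed in when it is done.

Besides the shell and the picture viewer there is one more tool, called as name(argument=value, ...) on one line, values as JSON. apply_moves: Moves the arm, as the interface text tells. Its arguments: {"type":"object","properties":{"commands":{"type":"array"},"grip_force":{"type":"number"}},"required":["commands"]}

```bash
ls; mkdir -p pics; python3 - <<'E'
from rig import *
import cv2,numpy as np
print(sense())
for n in ["side","top"]:
    p=read_camera(n); cv2.imwrite(f"pics/{n}0.png",p["pixels"]); np.savez(f"{n}0.npz",px=p["pixels"],z=p["range_z"],K=p["camera_matrix"],T=p["camera_from_world"])
    print(n,p["camera_matrix"],p["camera_from_world"],[k for k in p])
E
```

```text
pics
{'clock': 0.0, 'joint_pos': array([-1.32760079e+00,  3.00487524e-01,  1.52159933e+00, -7.97471425e-06,
        1.32068132e+00, -6.65925267e-02]), 'joint_vel': array([-0.00155278, -0.00018492,  0.00105244, -0.00011084, -0.00017074,
        0.00010607]), 'joint_efforts': array([ 9.97265524e-04, -5.31803799e+01, -3.52736270e+01,  7.09080650e-02,
        2.43729103e-02, -1.09736650e-04]), 'tcp_pos': array([ 0.16760612, -0.52356034,  0.2048696 ]), 'ee_rot': array([ 2.05474845,  0.32207535, -2.05498005]), 'force': array([-0.0956365 ,  0.00548787,  0.81487199]), 'ft_torque': array([-0.0552972 ,  0.06792202, -0.02833105]), 'width': 0.09389554598588926}
side [[543.07198349   0.         269.06798996]
 [  0.         543.07198349 206.21992868]
 [  0.           0.           1.        ]] [[ 0.98151421 -0.19135404 -0.00367175 -0.43890252]
 [ 0.1164534   0.5818811   0.80489316 -0.0547348 ]
 [-0.15188303 -0.79044166  0.59340839 -1.49543176]
 [ 0.          0.          0.          1.        ]] ['pixels', 'range_z', 'camera_matrix', 'camera_from_world', 'shot']
top [[544.43104274   0.         283.01935794]
 [  0.         544.43104274 205.42178632]
 [  0.           0.           1.        ]] [[-0.02189537 -0.99966848  0.01354694 -0.0596185 ]
 [ 0.98716354 -0.01947329  0.15852112 -0.46737191]
 [-0.15820476  0.01684392  0.98726265 -1.42893309]
 [ 0.          0.          0.          1.        ]] ['pixels', 'range_z', 'camera_matrix', 'camera_from_world', 'shot']
```

View pics/top0.png

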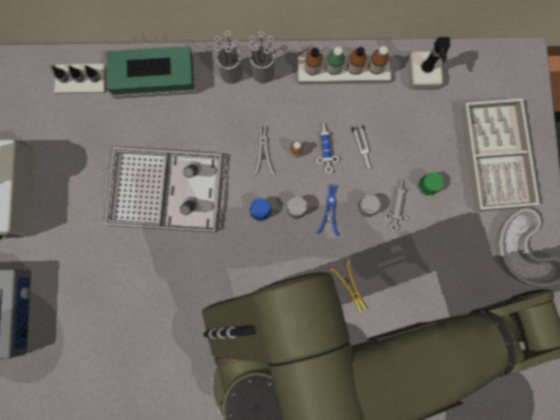

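View pics/side0.png

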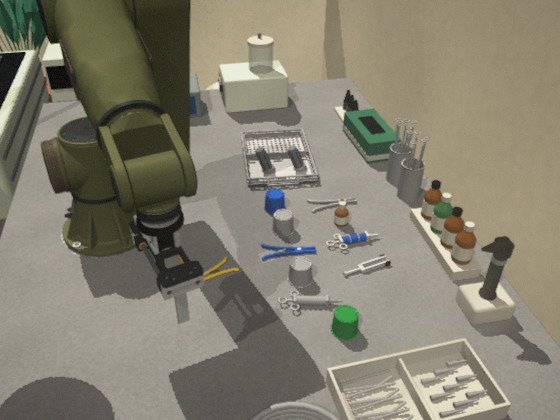

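```bash
cat > h.py <<'E'
import numpy as np, cv2
from scipy.spatial.transform import Rotation as R
from rig import *
def cloud(p):
    z=p["range_z"];K=p["camera_matrix"];T=p["camera_from_world"]
    v,u=np.mgrid[:z.shape[0],:z.shape[1]]
    c=np.stack([(u-K[0,2])/K[0,0]*z,-(v-K[1,2])/K[1,1]*z,-z],-1)
    w=(c-T[:3,3])@T[:3,:3]; w[z==0]=np.nan
    return w
def proj(p,X):
    T=p["camera_from_world"];K=p["camera_matrix"]
    c=np.asarray(X)@T[:3,:3].T+T[:3,3]; d=-c[...,2]
    return np.stack([K[0,0]*c[...,0]/d+K[0,2],-K[1,1]*c[...,1]/d+K[1,2]],-1)
def ray(p,rc,h):
    T=p["camera_from_world"];K=p["camera_matrix"]
    d=np.array([(rc[1]-K[0,2])/K[0,0],-(rc[0]-K[1,2])/K[1,1],-1])@T[:3,:3]
    o=-T[:3,3]@T[:3,:3]
    return o+d*(h-o[2])/d[2]
E
python3 - <<'E'
from h import *
H=dict(cup_a_centre=.026,plastic_cup_centre=.026,speculum_centre=.0045,plastic_speculum_centre=.0045,syringe_centre=.011,plastic_syringe_centre=.011,tray_floor=.008,peg_near_tip=.08,peg_far_tip=.08)
for n in ["top","side"]:
    p=read_camera(n)
    for t,h in H.items():
        for r in spot_point(p,t)[:4]:
            rc=np.array(r["location"]); print(n,t,round(r["score"],2),rc.round(1),ray(p,rc,h).round(4)[:2])
E
```

```text
top cup_a_centre 0.69 [181.7 430.4] [ 0.5259 -0.4755]
top cup_a_centre 0.63 [205.2 369.4] [ 0.4639 -0.3046]
top plastic_cup_centre 0.96 [206.2 261.2] [ 0.4669 -0.0103]
top speculum_centre 0.67 [149.5 264.8] [ 0.6309 -0.0224]
top speculum_centre 0.65 [286.  352.1] [ 0.2477 -0.2513]
top speculum_centre 0.47 [207.7 257. ] [0.4664 0.0018]
top plastic_speculum_centre 0.56 [203.1 398.4] [ 0.4716 -0.3891]
top plastic_speculum_centre 0.52 [208.8 328.6] [ 0.4594 -0.1953]
top syringe_centre 0.62 [205.3 395.9] [ 0.4645 -0.3804]
top plastic_syringe_centre 0.75 [146.7 329.3] [ 0.634  -0.2028]
top plastic_syringe_centre 0.7 [208.3 259.7] [ 0.4636 -0.0057]
top tray_floor 0.77 [186.1 137.1] [0.5326 0.3309]
top tray_floor 0.65 [207.3 299.4] [ 0.4647 -0.1147]
top peg_near_tip 0.59 [211.  182.3] [0.4497 0.194 ]
top peg_far_tip 0.73 [169.5 188.9] [0.5601 0.1774]
side cup_a_centre 0.63 [268.8 300.6] [ 0.4674 -0.2962]
side cup_a_centre 0.58 [321.2 345.5] [ 0.5238 -0.477 ]
side plastic_cup_centre 0.76 [202.9 275.8] [ 0.4631 -0.0184]
side speculum_centre 0.67 [203.9 333.5] [ 0.6314 -0.027 ]
side speculum_centre 0.47 [275.3 210.2] [ 0.2509 -0.2533]
side plastic_speculum_centre 0.9 [251.1 289.1] [ 0.4602 -0.2034]
side syringe_centre 0.95 [301.3 309.2] [ 0.4652 -0.3906]
side plastic_syringe_centre 0.8 [241.7 351. ] [ 0.6255 -0.2059]
side tray_floor 0.97 [146.4 274. ] [0.5271 0.3232]
side peg_near_tip 0.72 [146.9 259.7] [0.4583 0.2073]
side peg_near_tip 0.16 [269.6 301.3] [ 0.453  -0.3552]
side peg_far_tip 0.51 [148. 290.] [0.5488 0.1822]
```

The top view shows the steel cups at pixels (297,206) and (370,205), the steel speculum at (264,150), the steel syringe at (397,205), the tray at (140,187) and the pegs at about (190,207) and (195,170). The blue, green and yellow pieces are look-alikes. Next I measure with depth.

```bash
python3 - <<'E'
from h import *
P={n:read_camera(n) for n in ["top","side"]}
for n,p in P.items():
    w=cloud(p); print(n,"table z",[np.nanmedian(w[...,2][(abs(w[...,0]-x)<.03)&(abs(w[...,1]-y)<.03)]).round(4) for x,y in [(.55,-.3),(.4,.05),(.37,-.4)]])
    def sel(x,y,r,z0,z1):
        m=(np.hypot(w[...,0]-x,w[...,1]-y)<r)&(w[...,2]>z0)&(w[...,2]<z1); return w[m]
    for nm,(x,y) in dict(cupN=(.466,-.112),cupR=(.464,-.304)).items():
        s=sel(x,y,.045,.044,.07); z=np.median(s[:,2]); s=s[abs(s[:,2]-z)<.005]; (cx,cy),r=cv2.minEnclosingCircle(s[:,:2].astype(np.float32)); print(nm,len(s),"med",np.median(s,0).round(4),"circ",round(cx,4),round(cy,4),round(r,4))
    for nm,(x,y),rr,z0 in [("spec",(.631,-.024),.08,.004),("syr",(.465,-.388),.052,.006)]:
        s=sel(x,y,rr,z0,.03); 
        rect=cv2.minAreaRect(s[:,:2].astype(np.float32)*1000); print(nm,len(s),"mean",s.mean(0).round(4),"zmax",np.percentile(s[:,2],95).round(4),"rect",rect)
    for nm,(x,y) in dict(near=(.45,.195),far=(.555,.18)).items():
        s=sel(x,y,.05,.05,.12); print(nm,len(s), np.percentile(s[:,2],[50,80,95,99]).round(4)); t=s[s[:,2]>np.percentile(s[:,2],97)-.01]; print("  top",t.mean(0).round(4), t.min(0).round(3),t.max(0).round(3))
    for t in ["speculum_centre","syringe_centre","cup_a_centre"]:
        for o in outline_of(p,t)[:4]:
            q=w[o["pixels"]]; q=q[np.isfinite(q).all(1)]
            if len(q)>10: print(" ol",t,round(o["score"],2),o["box"],cv2.minAreaRect(q[:,:2].astype(np.float32)*1000),np.percentile(q[:,2],[10,50,95]).round(4))
    big=p["pixels"]
    b=cv2.resize(big[140:235,100:235] if n=="top" else big[125:195,230:330],None,fx=5.5,fy=5.5,interpolation=cv2.INTER_CUBIC); cv2.imwrite(f"pics/bask_{n}.png",b); print(b.shape)
E
```

```text
top table z [np.float64(0.0016), np.float64(0.0011), np.float64(0.0017)]
cupN 262 med [ 0.4619 -0.1065  0.0538] circ 0.4627 -0.1066 0.0264
cupR 275 med [ 0.4627 -0.3025  0.0534] circ 0.4626 -0.3029 0.0266
spec 728 mean [ 0.6292 -0.0218  0.0076] zmax 0.0145 rect ((631.8939819335938, -23.63140106201172), (156.22264099121094, 156.64906311035156), 32.35338592529297)
syr 395 mean [ 0.4603 -0.3848  0.0174] zmax 0.0266 rect ((461.229248046875, -388.4209289550781), (92.99884796142578, 98.44920349121094), 48.400089263916016)
near 150 [0.0829 0.0879 0.0916 0.0928]
  top [0.4541 0.1854 0.0868] [0.441 0.173 0.082] [0.47  0.199 0.095]
far 136 [0.0838 0.0872 0.0919 0.0945]
  top [0.5537 0.1767 0.0872] [0.538 0.166 0.083] [0.568 0.189 0.095]
 ol speculum_centre 0.71 [258.3, 123.9, 279.3, 175.1] ((626.1673583984375, -23.193073272705078), (58.436500549316406, 135.8182373046875), 87.45547485351562) [0.0024 0.0086 0.0156]
 ol speculum_centre 0.55 [330.5, 261.2, 364.7, 309.5] ((246.9781036376953, -246.3594512939453), (135.82907104492188, 58.25102615356445), 25.038026809692383) [0.0022 0.0089 0.0149]
 ol
[... 1477 characters left out ...]
 [206.7, 259.2, 237.7, 279.0] ((273.04998779296875, -227.33607482910156), (78.59207153320312, 61.98893356323242), 12.14931583404541) [0.0005 0.0058 0.0097]
 ol syringe_centre 0.77 [279.3, 291.5, 338.9, 308.6] ((464.9775695800781, -376.45269775390625), (136.34022521972656, 66.91488647460938), 2.0186927318573) [0.0037 0.0149 0.0223]
 ol cup_a_centre 0.84 [288.4, 254.2, 312.8, 287.8] ((471.0062255859375, -280.42279052734375), (112.81900787353516, 58.837337493896484), 75.14647674560547) [0.005  0.0399 0.0534]
 ol cup_a_centre 0.72 [331.1, 303.6, 357.9, 341.2] ((530.1898193359375, -457.51007080078125), (107.5474853515625, 59.63794708251953), 71.08280944824219) [0.0056 0.0433 0.0535]
(385, 550, 3)
```

View pics/bask_top.png

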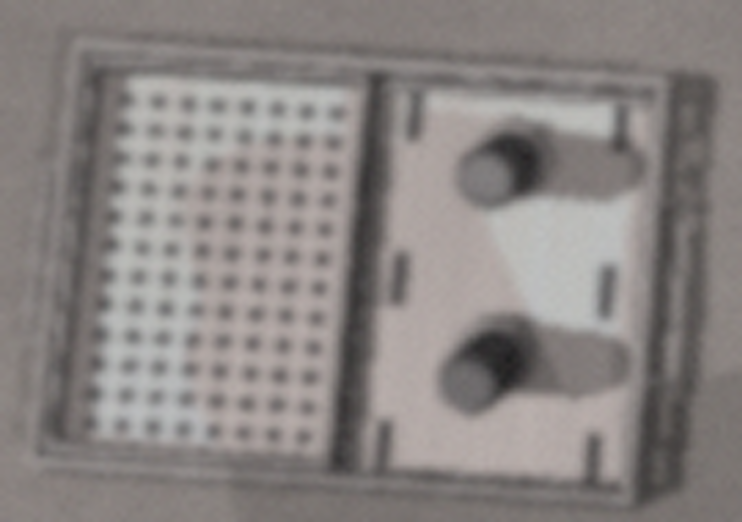

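View pics/bask_side.png

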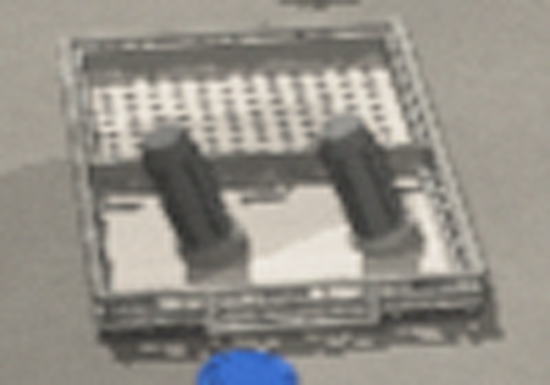

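```bash
python3 - <<'E'
from h import *
P={n:read_camera(n) for n in ["top","side"]}
def tri(a,b): # (u,v) top, side
    L=[]
    for p,(u,v) in ((P["top"],a),(P["side"],b)):
        T=p["camera_from_world"];o=-T[:3,3]@T[:3,:3];L.append((o,ray(p,(v,u),0)-o))
    A=sum(np.eye(3)-np.outer(d,d)/(d@d) for o,d in L);bb=sum((np.eye(3)-np.outer(d,d)/(d@d))@o for o,d in L)
    x=np.linalg.solve(A,bb); return x.round(4),[proj(P[n],x).round(1) for n in P]
print("near",tri((185.5,210),(260.5,149.5)));print("far",tri((188.7,172.4),(292.4,147.9)))
c=np.array([(125,98),(340,110),(305,437),(92,430)])/5.5+(100,140)
for q in c: print("tray hole",ray(P["top"],q[::-1],.008).round(4))
print("tray",ray(P["top"],c.mean(0)[::-1],.008).round(4))
px=P["top"]["pixels"];ps=P["side"]["pixels"]
f=lambda im,x0,y0,x1,y1,s:cv2.resize(im[y0:y1,x0:x1],None,fx=s,fy=s,interpolation=cv2.INTER_CUBIC)
a=f(px,245,120,285,180,6);b=f(px,380,175,420,235,6);top=np.hstack([a,b])
c=f(ps,300,185,360,220,4);d=f(ps,275,280,345,320,4)
H=np.zeros((360,800,3),np.uint8);H[:360,:480]=top;H[:140,480:720]=c;H[150:310,480:760]=d
cv2.imwrite("pics/comp.png",H)
E
```

```text
near (array([0.4542, 0.1849, 0.0836]), [array([185.6, 209. ]), array([259.7, 149.6])])
far (array([0.5535, 0.1774, 0.0821]), [array([188.8, 171.8]), array([291.9, 148. ])])
tray hole [0.6134 0.3723 0.008 ]
tray hole [0.6052 0.264  0.008 ]
tray hole [0.4389 0.2791 0.008 ]
tray hole [0.4445 0.3844 0.008 ]
tray [0.5247 0.325  0.008 ]
```

View pics/comp.png

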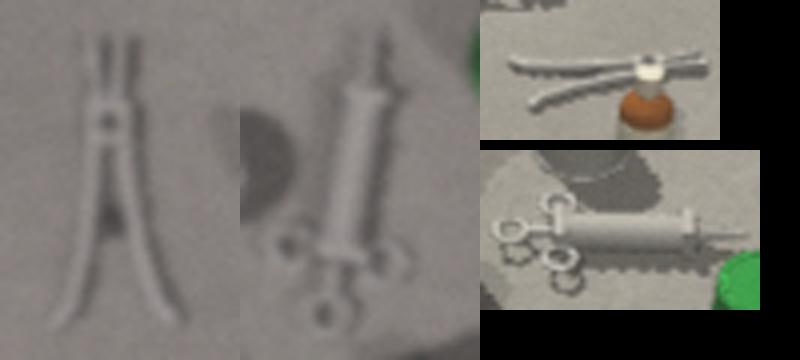

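```bash
cat >> h.py <<'E'
def go(target,yaw=None):
    "print shift in tool axes; yaw (deg, world) = desired direction of the jaw axis, mod 180"
    s=sense(); M=R.from_rotvec(s["ee_rot"]).as_matrix()
    j=np.degrees(np.arctan2(M[1,1],M[0,1])); 
    t=M.T@(np.array(target)-s["tcp_pos"])
    print("clock",round(s["clock"],2),"tcp",s["tcp_pos"].round(4),"axisx",M[:,0].round(3),"jaw",j.round(2),"w",round(s["width"],4),"F",s["force"].round(1),"j",s["joint_pos"].round(2))
    print("  shift",t.round(4),"turn" ,None if yaw is None else [round(-((yaw-j+90)%180-90),1)])
E
python3 - <<'E'
from h import *
p=read_camera("top")
S=[((264.7,126.3),.006),((264.7,173.3),.006),((264.3,149.8),.006),((403.3,180),.011),((393.7,229.7),.011),((401.3,190.3),.02),((397.2,216.7),.02),((399.2,203.5),.022)]
W=[ray(p,(v,u),h)[:2] for (u,v),h in S]
for w in W: print(w.round(4))
for a,b in((0,1),(3,4),(5,6)): d=W[a]-W[b];print(np.degrees(np.arctan2(d[1],d[0])).round(1),np.hypot(*d).round(3))
s=sense();M=R.from_rotvec(s["ee_rot"]).as_matrix();print(M.round(3))
go([.555,.18,.2],85)
go([.463,-.1085,.16],0)
E
```

```text
[ 0.6978 -0.0232]
[ 0.5625 -0.021 ]
[ 0.6297 -0.021 ]
[ 0.5351 -0.4048]
[ 0.3972 -0.3706]
[ 0.5045 -0.3955]
[ 0.4316 -0.3801]
[ 0.4676 -0.3872]
-0.9 0.135
-13.9 0.142
-11.9 0.075
[[-0.     0.305 -0.952]
 [ 0.    -0.952 -0.305]
 [-1.    -0.    -0.   ]]
clock 1.65 tcp [ 0.1676 -0.5238  0.2054] axisx [-0.  0. -1.] jaw -72.25 w 0.0938 F [ 0.1 -1.  -0.6] j [-1.33  0.3   1.52  0.    1.32 -0.07]
  shift [ 0.0055 -0.5522 -0.5835] turn [np.float64(22.7)]
clock 1.65 tcp [ 0.1676 -0.5238  0.2054] axisx [-0.  0. -1.] jaw -72.25 w 0.0938 F [ 0.1 -1.  -0.6] j [-1.33  0.3   1.52  0.    1.32 -0.07]
  shift [ 0.0454 -0.3055 -0.4079] turn [np.float64(-72.3)]
```

apply_moves(commands=[[[0.03,-0.3055,-0.408],-72.3,1],[[0.03,-0.3055,-0.408],-72.3,1],[[0.03,-0.3055,-0.408],-72.3,1],[[0.03,-0.3055,-0.408],-72.3,1],[[0.03,-0.3055,-0.408],-72.3,1],[[0.03,-0.3055,-0.408],-72.3,1],[[0.03,-0.3055,-0.408],-72.3,1],[[0.03,-0.3055,-0.408],-72.3,1],[[0.03,-0.3055,-0.408],-72.3,1],[[0.03,-0.3055,-0.408],-72.3,1]])

```text
clock: 2.48
tcp_pos: [0.4096, -0.183, 0.1812]
ee_rot: [1.213, 1.206, -1.213]
force: [0.3, -0.0, 0.8]
width: 0.0941
```

```bash
python3 -c "
from h import *
go([.463,-.1085,.012],0)"
```

```text
clock 2.48 tcp [ 0.4096 -0.183   0.1812] axisx [ 0.001 -0.    -1.   ] jaw -0.28 w 0.0941 F [ 0.3 -0.   0.8] j [-0.5   0.1   1.82 -0.    1.22 -0.5 ]
  shift [ 0.1692  0.053  -0.0748] turn [np.float64(-0.3)]
```

apply_moves(commands=[[[0.03,0.0265,-0.0374],0,1],[[0.06,0.053,-0.0748],0,1],[[0.08,0.053,-0.0748],0,1],[[0.1,0.053,-0.0748],0,1],[[0.125,0.053,-0.0748],0,1],[[0.15,0.053,-0.0748],0,1],[[0.165,0.053,-0.0748],0,1],[[0.169,0.053,-0.0748],0,1],[[0.169,0.053,-0.0748],0,1],[[0.169,0.053,-0.0748],0,1]], grip_force=25)

```text
clock: 3.32
tcp_pos: [0.4635, -0.1087, 0.013]
ee_rot: [1.213, 1.205, -1.212]
force: [0.6, 0.2, 0.7]
width: 0.0942
```

```bash
python3 - <<'E'
from h import *
go([.463,-.1085,.012],0)
p=read_camera("side");f=lambda im,x0,y0,x1,y1,s:cv2.resize(im[y0:y1,x0:x1],None,fx=s,fy=s,interpolation=cv2.INTER_CUBIC)
cv2.imwrite("pics/g1.png",f(p["pixels"],210,120,390,270,4))
E
```

```text
clock 3.32 tcp [ 0.4635 -0.1087  0.013 ] axisx [ 0.001 -0.001 -1.   ] jaw -0.29 w 0.0942 F [0.6 0.2 0.7] j [-0.31  0.4   1.89 -0.    0.84 -0.3 ]
  shift [ 0.001  -0.0005 -0.0002] turn [np.float64(-0.3)]
```

View pics/g1.png

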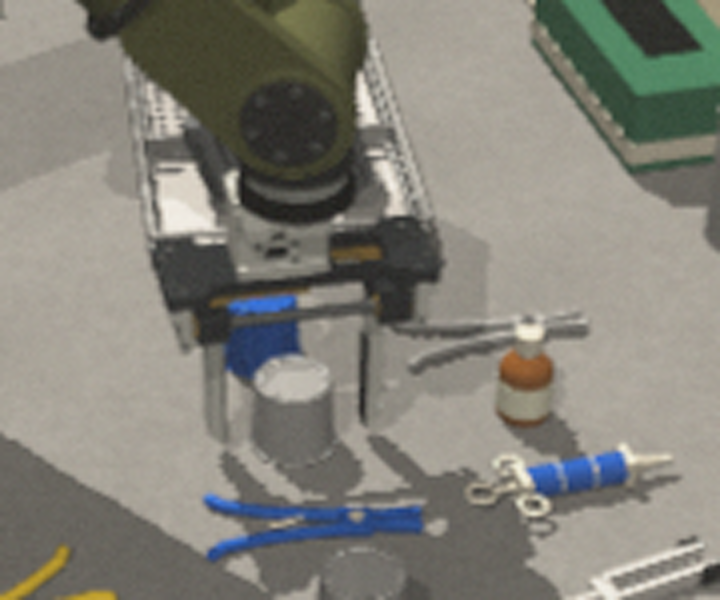

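The fingers straddle the near steel cup (crop 293,410) centrally. I'll close, then lift.

apply_moves(commands=[[[0,0,0],0,0.3],[[0,0,0],0,0.3],[[0,0,0],0,0.3],[[0,0,0],0,0.3],[[0,0,0],0,0.3],[[0,0,0],0,0.3],[[-0.01,0,0],0,0.3],[[-0.03,0,0],0,0.3],[[-0.06,0,0],0,0.3],[[-0.09,0,0],0,0.3]], grip_force=25)

```text
clock: 4.2
tcp_pos: [0.4629, -0.1085, 0.1046]
ee_rot: [1.213, 1.206, -1.212]
force: [-0.4, -1.2, -0.4]
width: 0.0539
```

```bash
python3 - <<'E'
from h import *
go([.560,.177,.14],85.6)
E
```

```text
clock 4.2 tcp [ 0.4629 -0.1085  0.1046] axisx [ 0.001 -0.    -1.   ] jaw -0.29 w 0.0539 F [-0.4 -1.2 -0.4] j [-0.31  0.25  1.84 -0.    1.05 -0.3 ]
  shift [-0.0354  0.0957 -0.286 ] turn [np.float64(-85.9)]
```

apply_moves(commands=[[[-0.03,0.0,0],0,0.3],[[-0.0354,0.03,-0.04],-10,0.3],[[-0.0354,0.0957,-0.286],-85.9,0.3],[[-0.0354,0.0957,-0.286],-85.9,0.3],[[-0.0354,0.0957,-0.286],-85.9,0.3],[[-0.0354,0.0957,-0.286],-85.9,0.3],[[-0.0354,0.0957,-0.286],-85.9,0.3],[[-0.0354,0.0957,-0.286],-85.9,0.3],[[-0.0354,0.0957,-0.286],-85.9,0.3],[[-0.0354,0.0957,-0.286],-85.9,0.3]])

```text
clock: 5.03
tcp_pos: [0.5601, 0.1803, 0.1403]
ee_rot: [0.346, 1.542, -0.346]
force: [-0.8, -1.1, -0.3]
width: 0.0535
```

```bash
python3 - <<'E'
from h import *
go([.5625,.1767,.14],85.6)
E
```

```text
clock 5.03 tcp [0.5601 0.1803 0.1403] axisx [ 0.001 -0.    -1.   ] jaw 64.73 w 0.0535 F [-0.8 -1.1 -0.3] j [ 0.25  0.44  1.48 -0.    1.22 -0.88]
  shift [ 0.0003 -0.0022  0.0038] turn [np.float64(-20.9)]
```

apply_moves(commands=[[[0,-0.0022,0.0038],-7,0.3],[[0,-0.0022,0.0038],-14,0.3],[[0,-0.0022,0.0038],-21,0.3],[[0,-0.0022,0.0038],-21,0.3],[[0,-0.0022,0.0038],-21,0.3],[[0.01,-0.0022,0.0038],-21,0.3],[[0.02,-0.0022,0.0038],-21,0.3],[[0.02,-0.0022,0.0038],-21,0.3],[[0.02,-0.0022,0.0038],-21,0.3],[[0.02,-0.0022,0.0038],-21,0.3]])

```text
clock: 5.87
tcp_pos: [0.5625, 0.1767, 0.1202]
ee_rot: [0.059, 1.57, -0.059]
force: [0.1, 0.3, -1.3]
width: 0.0539
```

```bash
python3 - <<'E'
from h import *
go([.5625,.1767,.056],85.6)
f=lambda im,x0,y0,x1,y1,s:cv2.resize(im[y0:y1,x0:x1],None,fx=s,fy=s,interpolation=cv2.INTER_CUBIC)
a=f(read_camera("side")["pixels"],225,80,345,200,4);b=f(read_camera("top")["pixels"],140,120,220,240,4)
cv2.imwrite("pics/p1.png",np.hstack([a,b]) if a.shape[0]==b.shape[0] else a)
E
```

```text
clock 5.87 tcp [0.5625 0.1767 0.1202] axisx [ 0. -0. -1.] jaw 85.68 w 0.0539 F [ 0.1  0.3 -1.3] j [ 0.24  0.47  1.5  -0.    1.18 -1.25]
  shift [ 0.0642  0.     -0.0001] turn [np.float64(0.1)]
```

View pics/p1.png

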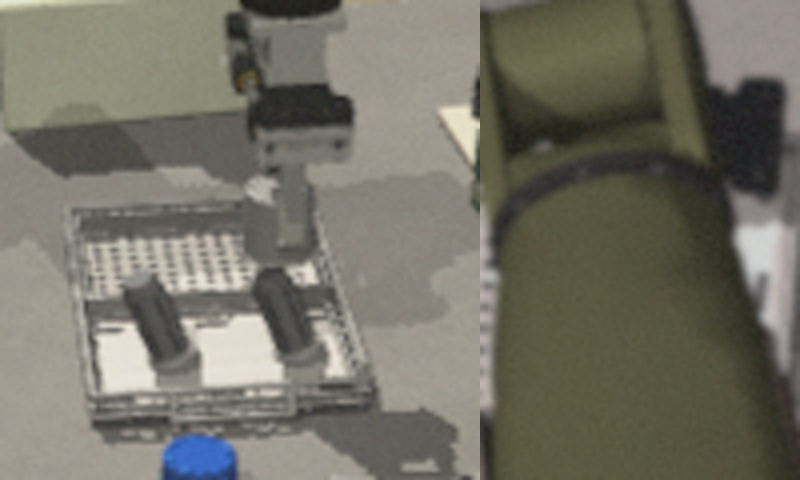

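The cup hangs above the far peg, about 9 mm to +x as intended. I'll descend.

apply_moves(commands=[[[0.01,0,0],0,0.3],[[0.02,0,0],0,0.3],[[0.03,0,0],0,0.3],[[0.04,0,0],0,0.3],[[0.046,0,0],0,0.3],[[0.052,0,0],0,0.3],[[0.056,0,0],0,0.3],[[0.058,0,0],0,0.3],[[0.058,0,0],0,0.3],[[0.058,0,0],0,0.3]])

```text
clock: 6.8
tcp_pos: [0.5629, 0.1768, 0.0628]
ee_rot: [0.059, 1.568, -0.059]
force: [0.2, 0.0, -0.6]
width: 0.0537
```

```bash
python3 - <<'E'
from h import *
go([.5625,.1767,.056],85.6)
f=lambda im,x0,y0,x1,y1,s:cv2.resize(im[y0:y1,x0:x1],None,fx=s,fy=s,interpolation=cv2.INTER_CUBIC)
cv2.imwrite("pics/p2.png",f(read_camera("side")["pixels"],225,80,345,200,4))
E
```

```text
clock 6.8 tcp [0.5629 0.1768 0.0628] axisx [ 0.002  0.    -1.   ] jaw 85.71 w 0.0537 F [ 0.2  0.  -0.6] j [ 0.24  0.54  1.54 -0.    1.06 -1.25]
  shift [ 0.0068 -0.0001 -0.0004] turn [np.float64(0.1)]
```

View pics/p2.png

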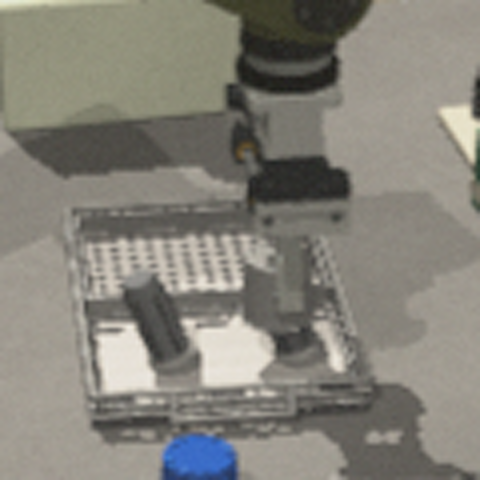

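apply_moves(commands=[[[0.002,0,0],0,0.3],[[0.004,0,0],0,0.3],[[0.006,0,0],0,0.3],[[0.008,0,0],0,0.3],[[0.01,0,0],0,0.3],[[0.01,0,0],0,0.3],[[0.01,0,0],0,0.3],[[0.01,0,0],0,0.3],[[0.01,0,0],0,0.3],[[0.01,0,0],0,0.3]])

```text
clock: 7.68
tcp_pos: [0.5641, 0.177, 0.0549]
ee_rot: [0.06, 1.565, -0.058]
force: [-3.1, -1.8, 16.4]
width: 0.054
```

Contact is at the expected depth. I'll release and rise.

apply_moves(commands=[[[-0.002,0,0],0,0.3],[[-0.003,0,0],0,0.85],[[-0.003,0,0],0,0.85],[[-0.003,0,0],0,0.85],[[-0.003,0,0],0,0.85],[[-0.015,0,0],0,0.85],[[-0.04,0,0],0,0.85],[[-0.08,0,0],0,1],[[-0.12,0,0],0,1],[[-0.12,0,0],0,1]])

```text
clock: 8.52
tcp_pos: [0.566, 0.1776, 0.1839]
ee_rot: [0.062, 1.554, -0.055]
force: [0.3, 0.1, 0.1]
width: 0.0931
```

```bash
python3 - <<'E'
from h import *
go([.4635,-.3045,.17],0)
f=lambda im,x0,y0,x1,y1,s:cv2.resize(im[y0:y1,x0:x1],None,fx=s,fy=s,interpolation=cv2.INTER_CUBIC)
cv2.imwrite("pics/p3.png",f(read_camera("side")["pixels"],225,80,345,200,4))
E
```

```text
clock 8.52 tcp [0.566  0.1776 0.1839] axisx [ 0.016  0.004 -1.   ] jaw 85.71 w 0.0931 F [0.3 0.1 0.1] j [ 0.24  0.4   1.43 -0.    1.29 -1.25]
  shift [ 0.0104 -0.4884 -0.0663] turn [np.float64(85.7)]
```

View pics/p3.png

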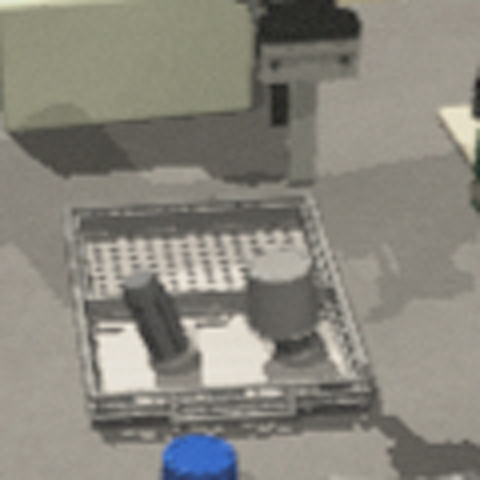

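The cup sits on the far peg (crop 283,290). Next, the right-hand cup.

apply_moves(commands=[[[0.01,-0.488,-0.066],85.7,1],[[0.01,-0.488,-0.066],85.7,1],[[0.01,-0.488,-0.066],85.7,1],[[0.01,-0.488,-0.066],85.7,1],[[0.01,-0.488,-0.066],85.7,1],[[0.01,-0.488,-0.066],85.7,1],[[0.01,-0.488,-0.066],85.7,1],[[0.01,-0.488,-0.066],85.7,1],[[0.01,-0.488,-0.066],85.7,1],[[0.01,-0.488,-0.066],85.7,1]])

```text
clock: 9.4
tcp_pos: [0.477, -0.2327, 0.1683]
ee_rot: [1.038, 1.307, -1.022]
force: [0.3, 1.0, -0.6]
width: 0.0941
```

```bash
python3 - <<'E'
from h import *
go([.4635,-.3045,.012],0)
E
```

```text
clock 9.4 tcp [ 0.477  -0.2327  0.1683] axisx [ 0.011  0.004 -1.   ] jaw 13.73 w 0.0941 F [ 0.3  1.  -0.6] j [-0.53  0.29  1.63  0.01  1.22 -0.77]
  shift [ 0.1559 -0.032   0.0667] turn [np.float64(13.7)]
```

apply_moves(commands=[[[0.01,-0.016,0.035],7,1],[[0.03,-0.032,0.0667],13.7,1],[[0.05,-0.032,0.0667],13.7,1],[[0.07,-0.032,0.0667],13.7,1],[[0.095,-0.032,0.0667],13.7,1],[[0.12,-0.032,0.0667],13.7,1],[[0.145,-0.032,0.0667],13.7,1],[[0.1545,-0.032,0.0667],13.7,1],[[0.1555,-0.032,0.0667],13.7,1],[[0.1555,-0.032,0.0667],13.7,1]])

```text
clock: 10.23
tcp_pos: [0.4635, -0.3045, 0.0126]
ee_rot: [1.217, 1.205, -1.199]
force: [0.7, -0.4, 0.5]
width: 0.0938
```

```bash
python3 - <<'E'
from h import *
go([.4635,-.3045,.012],0)
E
```

```text
clock 10.23 tcp [ 0.4635 -0.3045  0.0126] axisx [ 0.01   0.004 -1.   ] jaw 0.03 w 0.0938 F [ 0.7 -0.4  0.5] j [-0.65  0.54  1.67  0.01  0.92 -0.66]
  shift [ 0.0006 -0.      0.    ] turn [np.float64(0.0)]
```

apply_moves(commands=[[[0,0,0],0,0.3],[[0,0,0],0,0.3],[[0,0,0],0,0.3],[[0,0,0],0,0.3],[[0,0,0],0,0.3],[[0,0,0],0,0.3],[[-0.01,0,0],0,0.3],[[-0.03,0,0],0,0.3],[[-0.07,0,0],0,0.3],[[-0.11,0,0],0,0.3]])

```text
clock: 11.07
tcp_pos: [0.4616, -0.3044, 0.1238]
ee_rot: [1.217, 1.207, -1.2]
force: [0.7, -0.7, -0.5]
width: 0.0557
```

```bash
python3 - <<'E'
from h import *
go([.463,.1842,.16],85.6)
E
```

```text
clock 11.07 tcp [ 0.4616 -0.3044  0.1238] axisx [ 0.008  0.005 -1.   ] jaw 0.03 w 0.0557 F [ 0.7 -0.7 -0.5] j [-0.65  0.38  1.61  0.01  1.15 -0.66]
  shift [-0.0336  0.0019 -0.4888] turn [np.float64(-85.6)]
```

apply_moves(commands=[[[-0.0336,0.002,-0.489],-85.6,0.3],[[-0.0336,0.002,-0.489],-85.6,0.3],[[-0.0336,0.002,-0.489],-85.6,0.3],[[-0.0336,0.002,-0.489],-85.6,0.3],[[-0.0336,0.002,-0.489],-85.6,0.3],[[-0.0336,0.002,-0.489],-85.6,0.3],[[-0.0336,0.002,-0.489],-85.6,0.3],[[-0.0336,0.002,-0.489],-85.6,0.3],[[-0.0336,0.002,-0.489],-85.6,0.3],[[-0.0336,0.002,-0.489],-85.6,0.3]])

```text
clock: 11.9
tcp_pos: [0.4625, 0.1126, 0.1555]
ee_rot: [0.252, 1.548, -0.241]
force: [1.3, -0.1, -1.0]
width: 0.0556
```

```bash
python3 - <<'E'
from h import *
go([.463,.1842,.13],85.6)
E
```

```text
clock 11.9 tcp [0.4625 0.1126 0.1555] axisx [ 0.01   0.006 -1.   ] jaw 72.01 w 0.0556 F [ 1.3 -0.1 -1. ] j [ 0.16  0.18  1.79  0.    1.16 -1.1 ]
  shift [ 0.0259  0.0681 -0.0218] turn [np.float64(-13.6)]
```

apply_moves(commands=[[[0.0,0.034,-0.011],-7,0.3],[[0.0,0.0681,-0.0218],-13.6,0.3],[[0.0,0.0681,-0.0218],-13.6,0.3],[[0.013,0.0681,-0.0218],-13.6,0.3],[[0.026,0.0681,-0.0218],-13.6,0.3],[[0.026,0.0681,-0.0218],-13.6,0.3],[[0.026,0.0681,-0.0218],-13.6,0.3],[[0.026,0.0681,-0.0218],-13.6,0.3],[[0.026,0.0681,-0.0218],-13.6,0.3],[[0.026,0.0681,-0.0218],-13.6,0.3]])

```text
clock: 12.73
tcp_pos: [0.4633, 0.1841, 0.1306]
ee_rot: [0.065, 1.559, -0.056]
force: [-0.0, 0.4, -0.9]
width: 0.0554
```

```bash
python3 - <<'E'
from h import *
go([.463,.1842,.06],85.6)
f=lambda im,x0,y0,x1,y1,s:cv2.resize(im[y0:y1,x0:x1],None,fx=s,fy=s,interpolation=cv2.INTER_CUBIC)
p=read_camera("side");cv2.imwrite("pics/p4.png",f(p["pixels"],225,80,345,200,4))
w=cloud(p);m=(np.hypot(w[...,0]-.46,w[...,1]-.184)<.05)
q=proj(p,[.463,.1842,.131-.0125]);print("expected mouth centre px",(q-[225,80])*4)
E
```

```text
clock 12.73 tcp [0.4633 0.1841 0.1306] axisx [ 0.011  0.006 -1.   ] jaw 85.58 w 0.0554 F [-0.   0.4 -0.9] j [ 0.3   0.26  1.76  0.    1.11 -1.19]
  shift [ 0.0706 -0.0004 -0.0011] turn [np.float64(-0.0)]
expected mouth centre px [149.60678423 237.82296338]
```

View pics/p4.png

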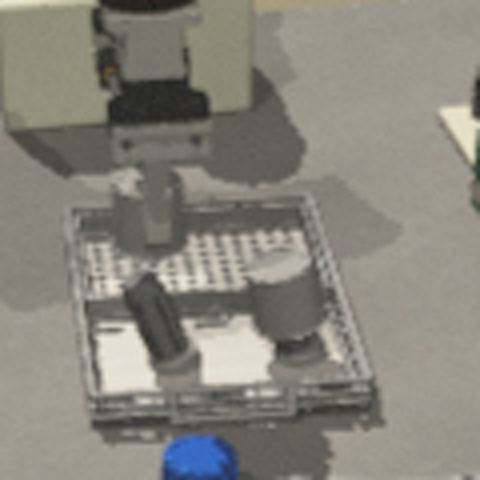

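The cup is held square above the near peg, where expected. I'll lower it.

apply_moves(commands=[[[0.012,0,0],0,0.3],[[0.024,0,0],0,0.3],[[0.036,0,0],0,0.3],[[0.048,0,-0.001],0,0.3],[[0.058,0,-0.001],0,0.3],[[0.065,0,-0.001],0,0.3],[[0.068,0,-0.001],0,0.3],[[0.071,0,-0.001],0,0.3],[[0.073,0,-0.001],0,0.3],[[0.073,0,-0.001],0,0.3]])

```text
clock: 13.62
tcp_pos: [0.4631, 0.1846, 0.0575]
ee_rot: [0.065, 1.559, -0.056]
force: [0.3, 0.8, 0.3]
width: 0.0559
```

apply_moves(commands=[[[0.001,0,0],0,0.3],[[0.002,0,0],0,0.3],[[0.003,0,0],0,0.3],[[0.003,0,0],0,0.8],[[0.003,0,0],0,0.8],[[0.003,0,0],0,0.8],[[0.003,0,0],0,0.8],[[0.001,0,0],0,0.8],[[-0.015,0,0],0,0.8],[[-0.05,0,0],0,0.8]])

```text
clock: 14.45
tcp_pos: [0.4608, 0.1837, 0.1051]
ee_rot: [0.064, 1.566, -0.057]
force: [-0.1, 0.3, -0.3]
width: 0.0749
```

```bash
python3 - <<'E'
from h import *
go([.60,-.022,.16],90)
E
```

```text
clock 14.45 tcp [0.4608 0.1837 0.1051] axisx [ 0.005  0.004 -1.   ] jaw 85.58 w 0.0749 F [-0.1  0.3 -0.3] j [ 0.3   0.29  1.79  0.    1.06 -1.19]
  shift [-0.055  -0.1941  0.1549] turn [np.float64(-4.4)]
```

apply_moves(commands=[[[-0.05,0,0],0,0.8],[[-0.07,-0.03,0.03],-2,0.5],[[-0.055,-0.194,0.155],-4.4,0.5],[[-0.055,-0.194,0.155],-4.4,0.5],[[-0.055,-0.194,0.155],-4.4,0.5],[[-0.055,-0.194,0.155],-4.4,0.5],[[-0.055,-0.194,0.155],-4.4,0.5],[[-0.055,-0.194,0.155],-4.4,0.5],[[-0.055,-0.194,0.155],-4.4,0.5],[[-0.055,-0.194,0.155],-4.4,0.5]])

```text
clock: 15.28
tcp_pos: [0.5998, -0.0216, 0.1598]
ee_rot: [0.004, 1.567, 0.003]
force: [-0.1, 0.9, -0.0]
width: 0.0471
```

```bash
python3 - <<'E'
from h import *
f=lambda im,x0,y0,x1,y1,s:cv2.resize(im[y0:y1,x0:x1],None,fx=s,fy=s,interpolation=cv2.INTER_CUBIC)
p=read_camera("side");px=p["pixels"]
a=f(px,225,110,375,225,5)
cv2.imwrite("pics/p5.png",a)
w=cloud(p)
for nm,(x,y) in dict(near=(.458,.184),far=(.557,.177)).items():
    s=w[(np.hypot(w[...,0]-x,w[...,1]-y)<.045)&(w[...,2]>.075)&(w[...,2]<.12)];A=np.c_[s[:,:2]-s[:,:2].mean(0),np.ones(len(s))]
    print(nm,len(s),s.mean(0).round(4),np.percentile(s[:,2],[5,50,95]).round(4),np.linalg.lstsq(A,s[:,2],rcond=None)[0].round(3))
go([.63,-.022,.06],88.5)
E
```

```text
near 193 [0.463  0.1743 0.0872] [0.076  0.088  0.0954] [0.103 0.134 0.087]
far 190 [0.5613 0.1667 0.0875] [0.0768 0.0889 0.0943] [0.111 0.167 0.087]
clock 15.33 tcp [ 0.5997 -0.0209  0.1601] axisx [ 0.004  0.004 -1.   ] jaw 90.02 w 0.0471 F [-0.6 -0.1 -0. ] j [-0.1   0.45  1.43  0.    1.26 -1.67]
  shift [ 0.1002 -0.0015  0.0299] turn [np.float64(1.5)]
```

View pics/p5.png

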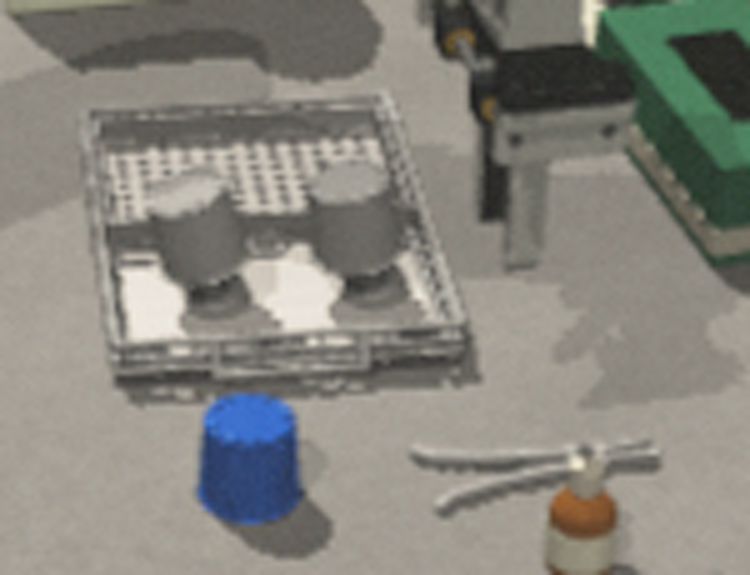

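Both cups hang on their pegs (crop 200,225 and 357,215). Now the speculum.

apply_moves(commands=[[[0.02,-0.0015,0.015],1.5,0.5],[[0.04,-0.0015,0.03],1.5,0.5],[[0.06,-0.0015,0.03],1.5,0.5],[[0.085,-0.0015,0.03],1.5,0.5],[[0.11,-0.0015,0.03],1.5,0.5],[[0.13,-0.0015,0.03],1.5,0.5],[[0.145,-0.0015,0.03],1.5,0.5],[[0.151,-0.0015,0.03],1.5,0.5],[[0.154,-0.0015,0.03],1.5,0.5],[[0.155,-0.0015,0.03],1.5,0.5]], grip_force=25)

```text
clock: 16.17
tcp_pos: [0.6304, -0.021, 0.0058]
ee_rot: [0.023, 1.566, -0.016]
force: [-0.3, 0.1, 1.0]
width: 0.0469
```

```bash
python3 - <<'E'
from h import *
go([.63,-.022,.004],88.5)
f=lambda im,x0,y0,x1,y1,s:cv2.resize(im[y0:y1,x0:x1],None,fx=s,fy=s,interpolation=cv2.INTER_CUBIC)
p=read_camera("side");cv2.imwrite("pics/p6.png",f(p["pixels"],300,150,380,230,6))
E
```

```text
clock 16.17 tcp [ 0.6304 -0.021   0.0058] axisx [ 0.005  0.004 -1.   ] jaw 88.57 w 0.0469 F [-0.3  0.1  1. ] j [-0.09  0.69  1.44  0.01  1.01 -1.64]
  shift [ 0.0018 -0.001  -0.0004] turn [np.float64(0.1)]
```

View pics/p6.png

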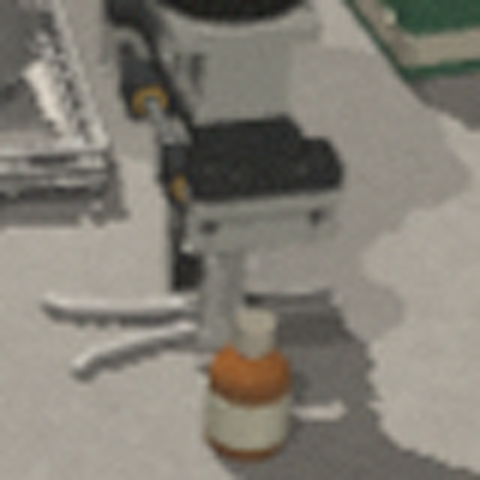

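The near finger lies just outside the rods, at mid-length. I'll lower slightly, close and lift.

apply_moves(commands=[[[0.0015,-0.001,0],0,0.5],[[0.003,-0.001,0],0,0.5],[[0.003,-0.001,0],0,0.1],[[0.003,-0.001,0],0,0.1],[[0.003,-0.001,0],0,0.1],[[0.003,-0.001,0],0,0.1],[[0.003,-0.001,0],0,0.1],[[0.003,-0.001,0],0,0.1],[[-0.005,-0.001,0],0,0.1],[[-0.015,-0.001,0],0,0.1]], grip_force=30)

```text
clock: 17.05
tcp_pos: [0.63, -0.0223, 0.0209]
ee_rot: [0.023, 1.567, -0.017]
force: [-1.0, 0.2, -0.7]
width: 0.0254
```

apply_moves(commands=[[[-0.01,0,0],0,0.1],[[-0.02,0,0],0,0.1],[[-0.03,0,0],0,0.1],[[-0.045,0,0],0,0.1],[[-0.06,0,0],0,0.1],[[-0.075,0,0],0,0.1],[[-0.09,0,0],0,0.1],[[-0.1,0,0],0,0.1],[[-0.1,0,0],0,0.1],[[-0.1,0,0],0,0.1]])

```text
clock: 17.88
tcp_pos: [0.6297, -0.0227, 0.1213]
ee_rot: [0.023, 1.566, -0.017]
force: [-1.2, -0.5, -1.2]
width: 0.0258
```

```bash
python3 - <<'E'
from h import *
f=lambda im,x0,y0,x1,y1,s:cv2.resize(im[y0:y1,x0:x1],None,fx=s,fy=s,interpolation=cv2.INTER_CUBIC)
p=read_camera("side");cv2.imwrite("pics/p7.png",f(p["pixels"],290,120,390,220,5))
yaw=np.radians(-4.6);ex=np.array([np.cos(yaw),np.sin(yaw)]);ey=np.array([-ex[1],ex[0]]);t=np.array([.526,.325])
for nm,a,b in(("spec +y",-.015,.027),("spec -y",-.015,-.027),("syr +y",.015,.027),("syr -y",.015,-.027)):print(nm,(t+a*ex+b*ey).round(4))
go([*(t-.015*ex+.027*ey),.16],86)
E
```

```text
spec +y [0.5132 0.3531]
spec -y [0.5089 0.2993]
syr +y [0.5431 0.3507]
syr -y [0.5388 0.2969]
clock 17.93 tcp [ 0.6294 -0.0227  0.1204] axisx [ 0.003  0.004 -1.   ] jaw 88.55 w 0.0257 F [-0.9 -0.1 -1.4] j [-0.1   0.55  1.37  0.    1.22 -1.64]
  shift [-0.0384  0.373  -0.1255] turn [np.float64(2.6)]
```

View pics/p7.png

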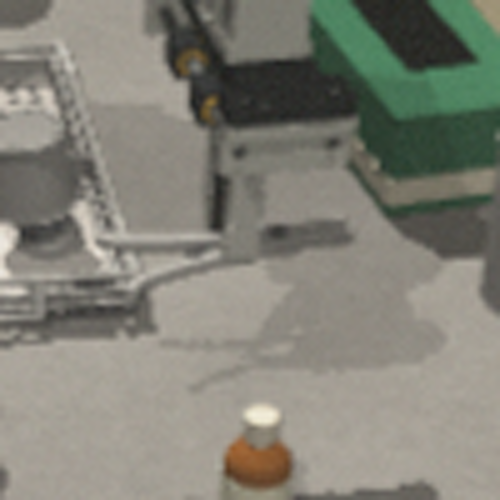

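The speculum is held level, width 25.7 mm. I'll carry it to the tray's far (+y) side.

apply_moves(commands=[[[-0.035,0.01,-0.003],0,0.1],[[-0.0384,0.04,-0.013],0,0.1],[[-0.0384,0.08,-0.027],0,0.1],[[-0.0384,0.12,-0.04],2.6,0.1],[[-0.0384,0.16,-0.054],2.6,0.1],[[-0.0384,0.2,-0.067],2.6,0.1],[[-0.0384,0.24,-0.081],2.6,0.1],[[-0.0384,0.28,-0.094],2.6,0.1],[[-0.0384,0.32,-0.108],2.6,0.1],[[-0.0384,0.35,-0.118],2.6,0.1]])

```text
clock: 18.77
tcp_pos: [0.5185, 0.3322, 0.1588]
ee_rot: [0.058, 1.569, -0.052]
force: [0.5, -1.2, -0.7]
width: 0.0256
```

```bash
python3 - <<'E'
from h import *
go([.5132,.353,.06],86.5)
E
```

```text
clock 18.77 tcp [0.5185 0.3322 0.1588] axisx [ 0.002  0.003 -1.   ] jaw 86.0 w 0.0256 F [ 0.5 -1.2 -0.7] j [ 0.51  0.48  1.38  0.    1.28 -0.99]
  shift [ 0.0989  0.02   -0.0069] turn [np.float64(-0.5)]
```

apply_moves(commands=[[[0.0,0.01,-0.0035],0,0.1],[[0.01,0.02,-0.007],-0.5,0.1],[[0.03,0.02,-0.007],-0.5,0.1],[[0.055,0.02,-0.007],-0.5,0.1],[[0.08,0.02,-0.007],-0.5,0.1],[[0.1,0.02,-0.007],-0.5,0.1],[[0.115,0.02,-0.007],-0.5,0.1],[[0.122,0.02,-0.007],-0.5,0.1],[[0.124,0.02,-0.007],-0.5,0.1],[[0.124,0.02,-0.007],-0.5,0.1]])

```text
clock: 19.6
tcp_pos: [0.5132, 0.3525, 0.0344]
ee_rot: [0.051, 1.569, -0.046]
force: [0.8, -0.2, -0.7]
width: 0.0256
```

```bash
python3 - <<'E'
from h import *
go([.5132,.353,.012],86.5)
f=lambda im,x0,y0,x1,y1,s:cv2.resize(im[y0:y1,x0:x1],None,fx=s,fy=s,interpolation=cv2.INTER_CUBIC)
p=read_camera("side");a=f(p["pixels"],225,90,345,200,4);q=read_camera("top");b=f(q["pixels"],95,135,185,245,4)
cv2.imwrite("pics/p8.png",np.hstack([a,b]))
for z in(.008,.03):print(((proj(p,[.5132,.353,z])-[225,90])*4).round(),((proj(q,[.5132,.353,z])-[95,135])*4).round())
E
```

```text
clock 19.6 tcp [0.5132 0.3525 0.0344] axisx [ 0.001  0.003 -1.   ] jaw 86.46 w 0.0256 F [ 0.8 -0.2 -0.7] j [ 0.54  0.64  1.45  0.    1.05 -0.97]
  shift [ 0.0224  0.0005 -0.0001] turn [np.float64(-0.0)]
[173. 210.] [136. 233.]
[173. 187.] [127. 227.]
```

View pics/p8.png

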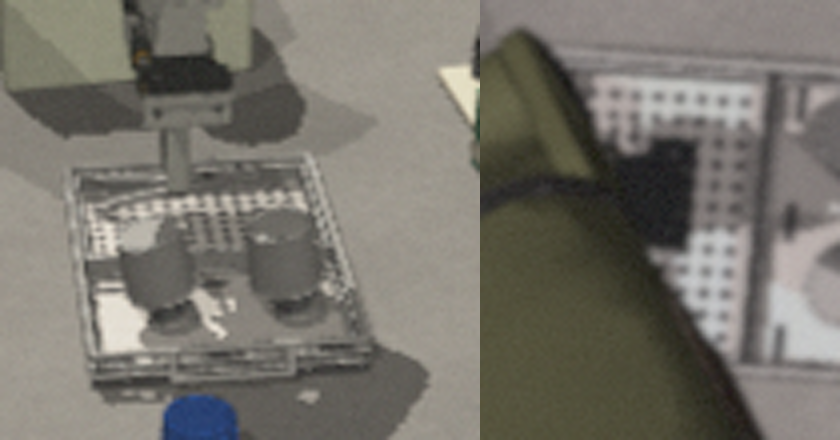

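The speculum is over the tray's far half, inside the walls. I'll lower gently and release.

apply_moves(commands=[[[0.005,0,0],0,0.1],[[0.01,0,0],0,0.1],[[0.014,0,0],0,0.1],[[0.018,0,0],0,0.1],[[0.02,0,0],0,0.1],[[0.021,0,0],0,0.1],[[0.022,0,0],0,0.1],[[0.0225,0,0],0,0.1],[[0.0225,0,0],0,0.1],[[0.0225,0,0],0,0.1]])

```text
clock: 20.53
tcp_pos: [0.5137, 0.3532, 0.0133]
ee_rot: [0.052, 1.568, -0.045]
force: [-0.7, -0.3, -1.0]
width: 0.0256
```

apply_moves(commands=[[[0.001,0,0],0,0.1],[[0.002,0,0],0,0.1],[[0.0025,0,0],0,0.1],[[0.0025,0,0],0,0.1],[[0.0025,0,0],0,0.42],[[0.0025,0,0],0,0.42],[[0.0025,0,0],0,0.42],[[0.0025,0,0],0,0.42],[[-0.005,0,0],0,0.42],[[-0.03,0,0],0,0.42]])

```text
clock: 21.37
tcp_pos: [0.5121, 0.3521, 0.0407]
ee_rot: [0.049, 1.572, -0.047]
force: [0.4, -0.6, -0.7]
width: 0.0396
```

```bash
python3 - <<'E'
from h import *
go([.50,.20,.2],77)
E
```

```text
clock 21.37 tcp [0.5121 0.3521 0.0407] axisx [-0.002  0.001 -1.   ] jaw 86.48 w 0.0396 F [ 0.4 -0.6 -0.7] j [ 0.54  0.63  1.45  0.    1.06 -0.97]
  shift [-0.1595 -0.1524 -0.0031] turn [np.float64(9.5)]
```

Up, then toward the syringe.

apply_moves(commands=[[[-0.04,0,0],0,0.5],[[-0.08,0,0],0,0.5],[[-0.11,-0.03,0],0,0.5],[[-0.13,-0.07,0],2,0.5],[[-0.13,-0.11,0],4,0.5],[[-0.13,-0.15,0],6,0.5],[[-0.13,-0.19,0],8,0.5],[[-0.13,-0.23,0],9.5,0.5],[[-0.13,-0.27,0],9.5,0.5],[[-0.13,-0.31,0],9.5,0.5]])

```text
clock: 22.2
tcp_pos: [0.4928, 0.0407, 0.1711]
ee_rot: [0.179, 1.565, -0.178]
force: [0.4, -0.3, -0.3]
width: 0.0466
```

```bash
python3 - <<'E'
from h import *
f=lambda im,x0,y0,x1,y1,s:cv2.resize(im[y0:y1,x0:x1],None,fx=s,fy=s,interpolation=cv2.INTER_CUBIC)
p=read_camera("side");q=read_camera("top")
cv2.imwrite("pics/p9.png",np.hstack([f(p["pixels"],225,110,325,200,4),f(q["pixels"],95,140,195,230,4)]))
for c in(p,q):
    for r in spot_point(c,"speculum_centre")[:3]: print(round(r["score"],2),ray(c,r["location"],.0125).round(4))
    for o in outline_of(c,"speculum_centre")[:3]: print(o["box"],o["score"])
go([.466,-.389,.12],77)
E
```

```text
0.94 [ 0.2513 -0.27    0.0125]
0.67 [0.5109 0.3281 0.0125]
[184.0, 259.5, 237.1, 287.3] 0.55
0.69 [ 0.2437 -0.2463  0.0125]
0.59 [0.5138 0.3556 0.0125]
[331.1, 259.8, 362.5, 309.5] 0.59
[121.0, 168.7, 141.0, 217.3] 0.58
clock 22.5 tcp [0.4934 0.0433 0.1707] axisx [-0.002  0.001 -1.   ] jaw 77.02 w 0.047 F [ 0.4  0.1 -0.2] j [ 0.01  0.21  1.72  0.    1.22 -1.33]
  shift [ 0.0502 -0.4275  0.0705] turn [np.float64(0.0)]
```

View pics/p9.png

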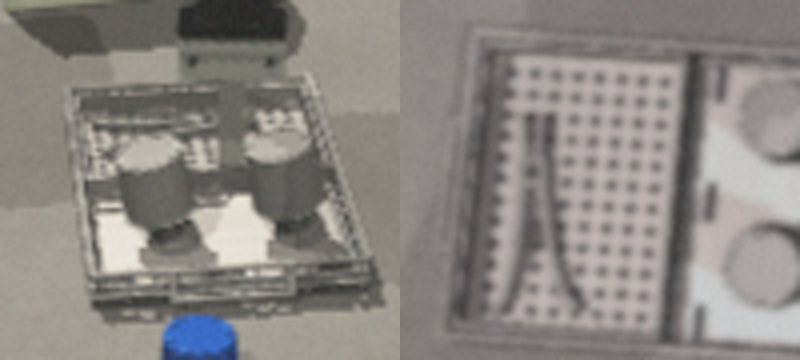

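The speculum lies flat on the tray's left side (right crop 540,220), and both cups are home. Next, the syringe.

apply_moves(commands=[[[0,-0.04,0.0065],0,0.5],[[0,-0.08,0.013],0,0.5],[[0,-0.12,0.02],0,0.5],[[0,-0.16,0.0265],0,0.5],[[0.01,-0.2,0.033],0,0.5],[[0.02,-0.24,0.04],0,0.5],[[0.03,-0.28,0.046],0,0.5],[[0.04,-0.32,0.053],0,0.5],[[0.05,-0.36,0.06],0,0.5],[[0.05,-0.4,0.066],0,0.5]])

```text
clock: 23.33
tcp_pos: [0.4679, -0.3614, 0.1181]
ee_rot: [0.178, 1.568, -0.174]
force: [0.7, -0.0, -0.6]
width: 0.047
```

```bash
python3 - <<'E'
from h import *
go([.466,-.389,.006],77)
E
```

```text
clock 23.33 tcp [ 0.4679 -0.3614  0.1181] axisx [-0.004  0.003 -1.   ] jaw 77.15 w 0.047 F [ 0.7 -0.  -0.6] j [-0.72  0.47  1.49 -0.    1.18 -2.07]
  shift [ 0.112  -0.0276  0.0048] turn [np.float64(0.1)]
```

apply_moves(commands=[[[0,-0.0276,0.0048],0,0.5],[[0.015,-0.0276,0.0048],0,0.5],[[0.035,-0.0276,0.0048],0,0.5],[[0.055,-0.0276,0.0048],0,0.5],[[0.075,-0.0276,0.0048],0,0.5],[[0.09,-0.0276,0.0048],0,0.5],[[0.102,-0.0276,0.0048],0,0.5],[[0.109,-0.0276,0.0048],0,0.5],[[0.112,-0.0276,0.0048],0,0.5],[[0.112,-0.0276,0.0048],0,0.5]])

```text
clock: 24.17
tcp_pos: [0.4663, -0.3887, 0.0059]
ee_rot: [0.178, 1.568, -0.173]
force: [-0.4, -0.4, 0.9]
width: 0.0466
```

apply_moves(commands=[[[0,0,0],0,0.1],[[0,0,0],0,0.1],[[0,0,0],0,0.1],[[0,0,0],0,0.1],[[0,0,0],0,0.1],[[0,0,0],0,0.1],[[0,0,0],0,0.1],[[-0.005,0,0],0,0.1],[[-0.015,0,0],0,0.1],[[-0.03,0,0],0,0.1]], grip_force=40)

```text
clock: 25.0
tcp_pos: [0.4659, -0.3883, 0.0356]
ee_rot: [0.179, 1.57, -0.172]
force: [0.8, 0.5, -1.2]
width: 0.0212
```

```bash
python3 - <<'E'
from h import *
p=read_camera("side");w=cloud(p)
T=np.array([.466,-.389]);a=np.radians(-13);ex=np.array([np.cos(a),np.sin(a)])
d=w[...,:2]-T;u=d@ex;v=d@np.array([-ex[1],ex[0]])
for lo,hi in((-.08,-.05),(-.035,-.012),(.012,.035),(.05,.072)):
    m=(u>lo)&(u<hi)&(abs(v)<.03)&(w[...,2]>.015)&(w[...,2]<.08);s=w[m];print(lo,m.sum(),np.percentile(s[:,2],[10,50,90]).round(4) if len(s) else 0)
go([.45,-.3,.16],77)
E
```

```text
-0.08 37 [0.0388 0.0414 0.044 ]
-0.035 117 [0.0374 0.0456 0.0511]
0.012 90 [0.036  0.0455 0.0509]
0.05 29 [0.0375 0.0413 0.0436]
clock 25.05 tcp [ 0.4672 -0.3896  0.0395] axisx [-0.002  0.001 -1.   ] jaw 77.18 w 0.0212 F [ 0.8 -0.7  2.5] j [-0.76  0.61  1.49 -0.    1.05 -2.1 ]
  shift [-0.1203  0.0836 -0.0369] turn [np.float64(0.2)]
```

The syringe is gripped and level, both ends at the same height. I'll lift and carry it.

apply_moves(commands=[[[-0.035,0,0],0,0.1],[[-0.07,0.01,0],0,0.1],[[-0.1,0.03,0],0,0.1],[[-0.125,0.06,0],0,0.1],[[-0.13,0.1,-0.008],0,0.1],[[-0.13,0.14,-0.016],-1,0.1],[[-0.13,0.18,-0.024],-2,0.1],[[-0.13,0.22,-0.032],-4,0.1],[[-0.13,0.26,-0.04],-6,0.1],[[-0.13,0.3,-0.048],-8,0.1]])

```text
clock: 25.88
tcp_pos: [0.4868, -0.0848, 0.1703]
ee_rot: [0.066, 1.571, -0.064]
force: [0.6, -1.3, -1.2]
width: 0.0207
```

```bash
python3 - <<'E'
from h import *
go([.5388,.2965,.17],85.4)
E
```

```text
clock 25.88 tcp [ 0.4868 -0.0848  0.1703] axisx [-0.001  0.001 -1.   ] jaw 85.26 w 0.0207 F [ 0.6 -1.3 -1.2] j [-0.25  0.21  1.72  0.    1.21 -1.74]
  shift [0.0007 0.3843 0.0203] turn [np.float64(-0.1)]
```

apply_moves(commands=[[[0,0.04,0.002],0,0.1],[[0,0.08,0.004],0,0.1],[[0,0.12,0.006],0,0.1],[[0,0.16,0.008],0,0.1],[[0,0.2,0.0105],0,0.1],[[0,0.24,0.0125],0,0.1],[[0,0.28,0.0145],0,0.1],[[0,0.32,0.017],0,0.1],[[0,0.355,0.019],0,0.1],[[0,0.384,0.0203],0,0.1]])

```text
clock: 26.72
tcp_pos: [0.5386, 0.2988, 0.1708]
ee_rot: [0.065, 1.571, -0.063]
force: [0.3, 0.5, -1.9]
width: 0.0211
```

```bash
python3 - <<'E'
from h import *
go([.5388,.2965,.045],85.4)
E
```

```text
clock 26.72 tcp [0.5386 0.2988 0.1708] axisx [-0.001  0.001 -1.   ] jaw 85.33 w 0.0211 F [ 0.3  0.5 -1.9] j [ 0.45  0.47  1.36  0.    1.3  -1.04]
  shift [ 0.1258 -0.0024  0.0005] turn [np.float64(-0.1)]
```

apply_moves(commands=[[[0,-0.0024,0],0,0.1],[[0.01,-0.0024,0],0,0.1],[[0.03,-0.0024,0],0,0.1],[[0.05,-0.0024,0],0,0.1],[[0.07,-0.0024,0],0,0.1],[[0.09,-0.0024,0],0,0.1],[[0.105,-0.0024,0],0,0.1],[[0.12,-0.0024,0],0,0.1],[[0.126,-0.0024,0],0,0.1],[[0.126,-0.0024,0],0,0.1]])

```text
clock: 27.55
tcp_pos: [0.5377, 0.2952, 0.0433]
ee_rot: [0.065, 1.573, -0.065]
force: [-0.1, -0.4, -0.6]
width: 0.0208
```

```bash
python3 - <<'E'
from h import *
go([.5388,.2965,.0145],85.4)
E
```

```text
clock 27.55 tcp [0.5377 0.2952 0.0433] axisx [-0.003 -0.    -1.   ] jaw 85.27 w 0.0208 F [-0.1 -0.4 -0.6] j [ 0.44  0.61  1.47  0.    1.06 -1.05]
  shift [0.0288 0.0014 0.0011] turn [np.float64(-0.1)]
```

apply_moves(commands=[[[0.006,0.0014,0],0,0.1],[[0.012,0.0014,0],0,0.1],[[0.018,0.0014,0],0,0.1],[[0.023,0.0014,0],0,0.1],[[0.026,0.0014,0],0,0.1],[[0.0275,0.0014,0],0,0.1],[[0.0285,0.0014,0],0,0.1],[[0.029,0.0014,0],0,0.1],[[0.0295,0.0014,0],0,0.1],[[0.0295,0.0014,0],0,0.1]])

```text
clock: 28.38
tcp_pos: [0.5378, 0.2966, 0.0144]
ee_rot: [0.065, 1.573, -0.065]
force: [-2.8, -1.8, 4.0]
width: 0.0214
```

Light contact (4 N) at the expected height, so I'll release.

apply_moves(commands=[[[0,0,0],0,0.36],[[0,0,0],0,0.36],[[0,0,0],0,0.36],[[0,0,0],0,0.36],[[0,0,0],0,0.36],[[-0.01,0,0],0,0.36],[[-0.03,0,0],0,0.36],[[-0.07,0,0],0,0.36],[[-0.11,0,0],0,0.36],[[-0.15,0,0],0,0.36]])

```text
clock: 29.22
tcp_pos: [0.5378, 0.2965, 0.1669]
ee_rot: [0.065, 1.573, -0.065]
force: [1.2, 0.7, -0.2]
width: 0.0338
```

apply_moves(commands=[[[-0.02,-0.04,0],0,0.5],[[-0.02,-0.08,0],0,0.5],[[-0.02,-0.12,0],0,0.5],[[-0.02,-0.16,0],0,0.5],[[-0.02,-0.2,0],0,0.5],[[-0.02,-0.24,0],0,0.5],[[-0.02,-0.28,0],0,0.5],[[-0.02,-0.32,0],0,0.5],[[-0.02,-0.34,0],0,0.5],[[-0.02,-0.34,0],0,0.5]])

```text
clock: 30.05
tcp_pos: [0.5095, -0.0459, 0.1878]
ee_rot: [0.067, 1.572, -0.068]
force: [-0.4, 0.7, -0.3]
width: 0.0471
```

```bash
python3 - <<'E'
from h import *
f=lambda im,x0,y0,x1,y1,s:cv2.resize(im[y0:y1,x0:x1],None,fx=s,fy=s,interpolation=cv2.INTER_CUBIC)
p=read_camera("side");q=read_camera("top")
cv2.imwrite("pics/p10.png",np.hstack([f(p["pixels"],225,110,325,200,4),f(q["pixels"],95,140,195,230,4)]))
yaw=np.radians(-4.6);ex=np.array([np.cos(yaw),np.sin(yaw)]);ey=np.array([-ex[1],ex[0]]);t=np.array([.526,.325])
for n,c in(("side",p),("top",q)):
    for k,h in(("speculum_centre",.0125),("syringe_centre",.019),("plastic_cup_centre",.026),("plastic_speculum_centre",.0045),("plastic_syringe_centre",.011)):
        for r in spot_point(c,k)[:2]:
            x=ray(c,r["location"],h)[:2];print(n,k,round(r["score"],2),x.round(4),"tray",((x-t)@ex).round(3),((x-t)@ey).round(3))
    w=cloud(c);d=w[...,:2]-t;u=d@ex;v=d@ey
    for nm,cy,lo,hi in(("spec",.027,-.06,.05),("syr",-.027,-.02,.05)):
        for a in np.linspace(lo,hi,3):
            m=(abs(u-a)<.012)&(abs(v-cy)<.014);print(n,nm,round(a,3),m.sum(),np.nanpercentile(w[...,2][m],[50,90]).round(4) if m.sum() else "")
E
```

```text
side speculum_centre 0.86 [ 0.248  -0.2761] tray -0.229 -0.621
side speculum_centre 0.7 [0.5283 0.348 ] tray 0.0 0.023
side syringe_centre 0.65 [0.5376 0.2917] tray 0.014 -0.032
side plastic_cup_centre 0.76 [0.4628 0.0014] tray -0.037 -0.328
side plastic_cup_centre 0.51 [ 0.4469 -0.2274] tray -0.035 -0.557
side plastic_speculum_centre 0.86 [ 0.461  -0.1999] tray -0.023 -0.528
side plastic_syringe_centre 0.57 [ 0.6379 -0.208 ] tray 0.154 -0.522
side plastic_syringe_centre 0.43 [0.5349 0.348 ] tray 0.007 0.024
side spec -0.06 36 [0.0095 0.0153]
side spec -0.005 32 [0.0125 0.0171]
side spec 0.05 27 [0.0103 0.0169]
side syr -0.02 12 [0.0259 0.0294]
side syr 0.015 43 [0.0223 0.0295]
side syr 0.05 3 [0.0252 0.0286]
top speculum_centre 0.93 [0.515  0.3496] tray -0.013 0.024
top speculum_centre 0.66 [ 0.2457 -0.2394] tray -0.234 -0.585
top plastic_speculum_centre 0.71 [ 0.4552 -0.2004] tray -0.028 -0.529
top plastic_syringe_centre 0.69 [ 0.6248 -0.1974] tray 0.14 -0.513
top spec -0.06 91 [0.0107 0.018 ]
top spec -0.005 93 [0.0142 0.0215]
top spec 0.05 86 [0.0106 0.0191]
top syr -0.02 94 [0.0262 0.0331]
top syr 0.015 89 [0.0267 0.0329]
top syr 0.05 75 [0.028  0.0347]
```

View pics/p10.png

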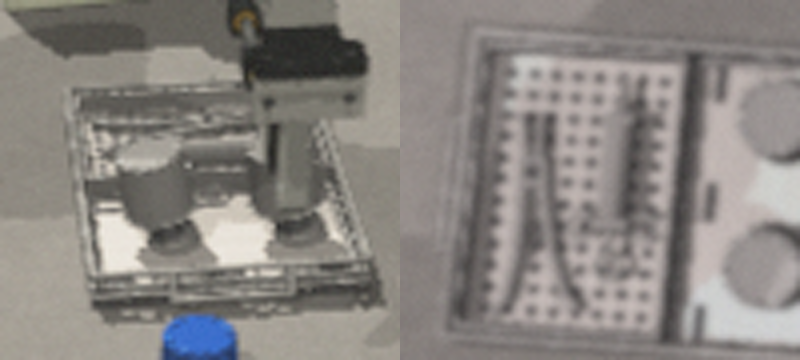

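The speculum and syringe lie flat and side by side in the tray (right crop 540,220 and 620,170). Both cups are on their pegs and the gripper is clear, so I'll hand in.

```bash
python3 -c "
from rig import *
print(finish_job(), sense()['clock'])"
```

```text
the job is handed in; nothing more can be done
the job is handed in; nothing more can be done
```

I hung both steel cups on the draining pegs, laid the steel speculum and ear syringe in the tray, and handed the job in at about 30 s. No verdict was reported.

- **Cups:** Pictures after each release show both cups mouth-down on their pegs, with their tops at about 90 mm, which fits fully home. The near cup leans along its peg. The far cup sits almost upright, about 0.3 rad or less off its peg's axis, inside the 0.5 rad limit. Neither cup's centre was measured exactly in its peg's frame.
- **Speculum and syringe:** Neither was dropped. Their centres in the tray frame are about (-13, +24) mm for the speculum and (+14, -32) mm for the syringe, and they do not touch. Depth readings are even along both, so they lie flat. The syringe touched down at 4 N before I let go.
- **Plastic pieces:** None was touched. The last network readings put the plastic speculum and syringe within about 13 mm of their first positions. The plastic cup's reading was about 20 mm off, but the gripper may have hidden part of it, and the top camera missed it that time. The last side picture shows its upper part where it stood.
- **Disagreements:** The two cameras' heights differ by 2–4 mm. The side network put the speculum's centre about 13 mm from the top one, because a cup hides part of it. The top network did not report the syringe in the last check, though it shows in the picture.

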